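# Set the ink-slab controller's trimmer with the tuning tool

### The job

Take the plastic tuning tool out of its wooden holder, feel its blade gently into the slotted trimmer screw down inside the square collar on the grey controller, and turn the screw clockwise until it comes to its stop, pressing and turning lightly so nothing is forced. Then stand the tool back in its holder and let go, leaving everything else on the bench where it is.

Things in the scene. Friction and masses are not known exactly. Their poses are not given: they have to be found in the camera images.
- handle (a point): Centre of the grip of the plastic tuning tool, which stands upright in the wooden holder, blade down. Black square grip 15 x 15 mm, 50 mm tall, this point at its middle; flats face the point's x and y, z points up along the tool. Below it a round black flange 24 mm across, 4 mm thick (25 to 29 mm below this point), then a white round shank 8 mm across, ending in the blade.
- tip (a point): Centre of the edge of the tool's flat white blade, the tool's lowest point, 80 mm below the grip's centre on the tool's axis; same axes as the grip. The blade is 10 mm wide (along x), 2 mm thick (along y), 9 mm long, with a rounded edge.
- hole (a point): Centre of the mouth of the round through hole, 14.5 mm across, in the top of the fixed wooden holder block (64 x 64 x 58 mm, on the bench). The tool hangs in it with its flange on the block's top: its tip is then 51 mm below this point and its grip's centre 29 mm above. Any yaw of the tool will do.
- collar (a point): Centre of the mouth of the square aluminium collar (32 x 32 mm, 14 mm tall, its top 74 mm over the bench) on the grey controller. Bore 13 mm across; z up, x and y along its sides. Down the bore, coaxial, lies the brass trimmer screw. Its depth differs each time and is not measured: the head's top is 4 to 18 mm below this point.
- trimmer (a joint): Turn of the trimmer's spindle in rad, growing clockwise seen from above. Stiff stop at 1.3; starts at 0.35 to 0.8; friction about 0.035 N m holds it where it is left. The slot's own angle on the spindle is not measured: its yaw lies anywhere within 0.5 rad of (collar yaw minus this value), so look or feel for it. Head 11.5 mm across; slot right across it 3 mm wide, 5 mm deep.
- wand: The whole tuning tool, about 40 g, 105 mm long; origin at the blade's edge, the same point and axes as the tip.
- controller: The fixed grey controller box, 110 x 170 x 60 mm (x, y, z); origin under its centre. Collar 40 mm to its +y; knob and fuse cap to -y, up to 76 mm over the bench. Its trimmer screw is sprung: gives downward from 2 N, bottoms hard after 3 mm at 6 N. The blade has about 0.1 rad of play either way in the slot. Over 20 N of press or 0.13 N m of twist would harm the screw.
- ink_jar: Bystander: closed ink jar, 60 mm across, 75 mm tall; origin under its centre.
- coffee_cup: Bystander: lidded yellow coffee cup, 82 mm across, 113 mm tall; origin under its centre.
- lino_block: Bystander: flat green lino block, 150 x 110 x 12 mm; origin under its centre.
- brayer: Bystander: ink roller with wooden handle, lying; 90 mm roller 36 mm across, handle 100 mm to its -x.
- gouge: Bystander: wooden-handled gouge, 160 mm long, lying along its x.
- carton: Bystander: cardboard carton, 100 x 140 x 75 mm; origin under its centre.
- scrap_block: Bystander: small dark wood offcut, 55 x 35 x 22 mm; origin under its centre.
Things that resemble listed ones, but are neither listed nor needed, are in the scene too. Of the things shaped like the wand, the black one is meant.

How it is judged:
By the outcome, as a careful person would: the job done as asked, in the order asked, and still so for the second after the job is handed in, with the robot touching nothing.
It also fails if it takes over 72 s, if anything falls off the work surface, if the arm or the gripper's body presses on something with over 40 N, if the wrist force passes 120 N, or if a joint passes its speed limit or range.

### The arm

A 6-joint arm with a two-finger parallel gripper is mounted at the origin on the work surface. World frame = base frame: x ahead of the robot, y to its left, z up, the work surface at z = 0. Lengths are in m, angles in degrees, forces in N, time in s.
With the tool pointing down it reaches from about 0.25 to 0.725 m from the base axis. Payload 9.7 kg.
Tool frame: the origin (TCP) lies midway between the tips of the shut fingers; the grasp point (between the pads) lies 19 mm behind it; z points along the fingers, y is the line along which they close (so a half turn about z gives the same grasp; the last joint's range is limited). The gripper opens to 85 mm and grips with 20 to 120 N. Pads are 22 mm wide; open, the fingers measure 114 mm over their backs; the gripper's body (76 mm by 85 mm) begins 54 mm behind the grasp point. The pads swing forward as they close: fully open they stand 13 mm farther back than shut.
Start: joints at [70.245, 4.979, 10.078, 95.1, 0, 90], TCP at [0.186, 0.518, 0.231] pointing down, gripper open.
Joint ranges: [-179.16, 179.16], [-48.56, 103.87], [-65.8, 70.77], [-126.05, 130.52], [-82.76, 87.17], [-180, 180]. Speed limits (degrees/s): [127.2, 127.2, 147.25, 180, 180, 180].

### API

Orientations are given as [roll, pitch, yaw] about the fixed x, y, z axes, in that order (R = Rz(yaw) Ry(pitch) Rx(roll)).
In Python, from workcell import bot gives the robot as it stands.
- The arm moves only by the shell command python3 -m crank 'ROWS' [FORCE]. ROWS is JSON, a list of rows, each an object with "gripper": the finger opening in mm, from 0 to 85.4; "travel": the shift along the tool's x, y, z in mm, a list of three; "twist": the turn, a rotation vector about the tool's x, y, z in rad, a list of three. In form: [{"gripper": gripper, "travel": [tx, ty, tz], "twist": [rx, ry, rz]}, ...]. A call has 1 to 12 rows; each row shifts and turns the commanded pose from where the row before left it, along the tool's axes as they then stand; what a row does not reach is not made up. A row lasts 1/8 s, in which the tool goes at most 62.5 mm and 10.7 degrees, less where a joint would pass 70% of its speed; a pose out of reach is approached as far as the arm can. A call is refused whole if a number of a shift passes 62.5 or a number of a turn 0.188, either way. A call with a gripper value outside its range is refused whole. The fingers move at their own pace and stop on an object; FORCE is the grip in N (left out, the last holds). Time passes only in rows, so rows that do not move let the fingers close. It gives the time, the measured TCP pose, the force, the opening and the grip force at its end, in the units of the state.
- bot.get_obs(): the state, without advancing time (a new reading comes with each control period).
- bot.camera(name): name is "scene" or "top"; returns the picture (480x640x3 uint8, red, green, blue); there is no depth.
- bot.calibration(name): a dict with "vfov" (degrees; the focal length in pixels is half the picture's height over the tangent of half this angle, whatever the lens; pixels are square), "cx", "cy" (the principal point, pixels), "k1" (the pictures are not rectified: a ray, as slopes to the right and down, at radius r is drawn at 1 + k1 r^2 times it, then the intrinsics apply), "camera_from_world" (4x4, takes a point from world to camera coordinates). Camera axes: x right, y down, z forward; pixel columns grow to the right and rows downward; lengths in m; the calibration is good to about 2 mm. A picture is of the moment at which its call begins. calibration takes no time and is no camera call.
- bot.job_done(): hands the job in; it is judged then, once.
The state is a dict: "time": time; "q": joint angles; "qd": joint speeds; "joint_efforts": joint torques, N m; "ee_pos": TCP position; "tcp_rot": TCP orientation; "wrist_force": force on the tool from outside, world axes, zero at the start; "torque": the same for the moment, N m; "opening": finger opening in m; "grasp_force": force on a finger pad.
Only numpy, scipy, OpenCV 4.12 (cv2) and the standard library are available. Lean on these libraries where they do the work, as an engineer would, in place of code of your own. Each camera call takes 0.05 s, during which the arm holds its last target. There are 200 camera calls.

## Working session

There is one attempt and no reset: what is moved stays moved. The work goes in short steps, Python scripts to look and compute and a shell command to move; the robot and the scene stay as the last step left them, time stands still between calls to the robot, and variables do not carry over. Pictures are saved under pics/ and viewed, at most 10 in all, crops included, and the job is handed in when it is done.

```bash
mkdir -p pics; ls
cat > h.py <<'E'
import numpy as np, cv2
from workcell import bot
def cast(cam,u,v,z):
    c=bot.calibration(cam); f=240/np.tan(np.radians(c["vfov"]/2))
    d=np.array([(u-c["cx"])/f,(v-c["cy"])/f]); s=d.copy()
    for _ in range(30): s=d/(1+c["k1"]*(s@s))
    T=np.array(c["camera_from_world"]); R=T[:3,:3]; o=-R.T@T[:3,3]; r=R.T@np.r_[s,1]
    return o+r*(z-o[2])/r[2]
def proj(cam,p):
    c=bot.calibration(cam); f=240/np.tan(np.radians(c["vfov"]/2))
    T=np.array(c["camera_from_world"]); q=T[:3,:3]@np.array(p)+T[:3,3]; s=q[:2]/q[2]
    s=s*(1+c["k1"]*(s@s)); return s*f+[c["cx"],c["cy"]]
def snap(cam,name,crop=None,k=1):
    im=bot.camera(cam)[...,::-1].copy(); cv2.imwrite(f"pics/{name}_raw.png",im)
    if crop: x,y,w,h=crop; im=im[y:y+h,x:x+w]
    cv2.imwrite(f"pics/{name}.png",cv2.resize(im,None,fx=k,fy=k,interpolation=cv2.INTER_CUBIC));
E
python3 - <<'E'
from h import *
snap("scene","s0");snap("top","t0")
for c in("scene","top"):
    k=bot.calibration(c);T=np.array(k["camera_from_world"]);print(c,k["vfov"],k["k1"],-T[:3,:3].T@T[:3,3],T[2,:3])
o=bot.get_obs();print(o)
E
```

```text
pics
scene 54.566296125021935 0.029813912212216666 [ 1.07119479 -0.23070574  0.73734613] [-0.59950258  0.23755352 -0.76430686]
top 44.857838062660974 -0.037206150017293584 [ 0.41340247 -0.03444836  1.42636046] [ 0.09908739  0.00284071 -0.99507468]
{'time': 0.1, 'q': array([ 7.02452226e+01,  5.00931252e+00,  1.00392910e+01,  9.51009864e+01,
       -8.48292577e-04,  9.00005090e+01]), 'qd': array([ 0.05391842,  0.09086361,  0.21367569, -0.0209459 , -0.16620219,
       -0.04255259]), 'joint_efforts': array([-3.81922086e-05, -5.21561909e+01,  4.65653479e+01,  1.59500999e-02,
       -3.04511070e-05, -9.63065020e-06]), 'ee_pos': array([0.18582935, 0.51742947, 0.23064355]), 'tcp_rot': array([-1.79928992e+02,  8.48922745e-04,  1.60244715e+02]), 'wrist_force': array([-0.04790084,  0.58944189, -0.38220126]), 'torque': array([-0.0190918 ,  0.03819358,  0.03363469]), 'grasp_force': 0.0, 'opening': 0.08555044430809405}
```

View pics/s0.png

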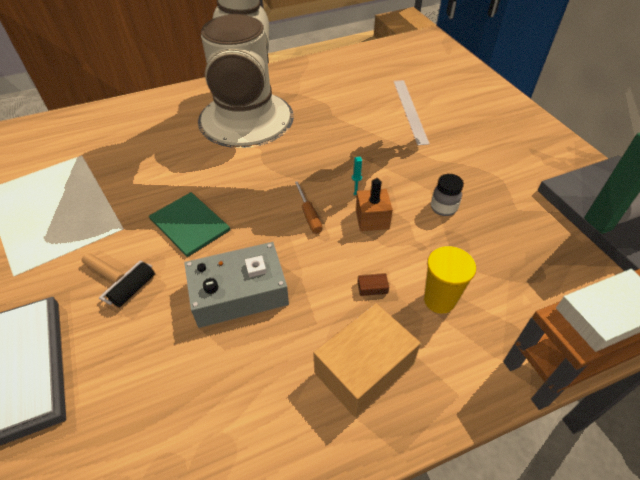

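View pics/t0.png

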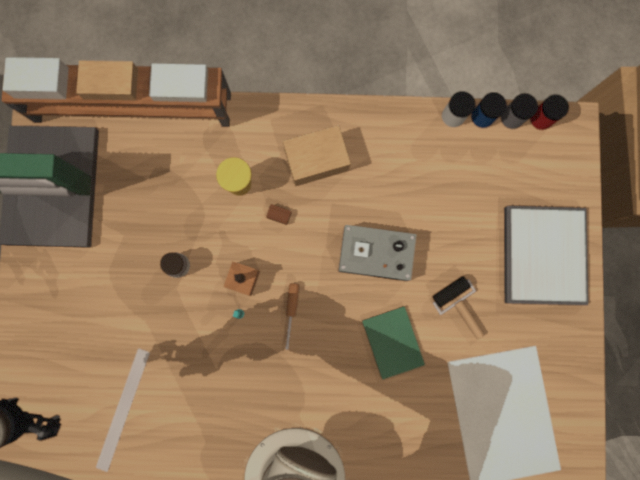

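The scene view shows the black tool in its holder at about (375,190), a teal decoy at (357,170), and the collar at (256,266). In the top view the tool is at (239,279) and the collar at (361,250). Next I'll take closer crops.

Run:
```python
from h import *
s=cv2.imread("pics/s0_raw.png");t=cv2.imread("pics/t0_raw.png")
def c(im,x,y,w,k): return cv2.resize(im[y:y+w,x:x+w],(400,400),interpolation=cv2.INTER_CUBIC)
m=np.vstack([np.hstack([c(s,335,150,80,5)[:300],c(s,230,240,50,8)[:300]]),np.hstack([c(t,215,254,50,8)[50:350],c(t,341,230,40,10)[50:350]])])
cv2.imwrite("pics/m0.png",m)
```

```text
(no output)
```

View pics/m0.png

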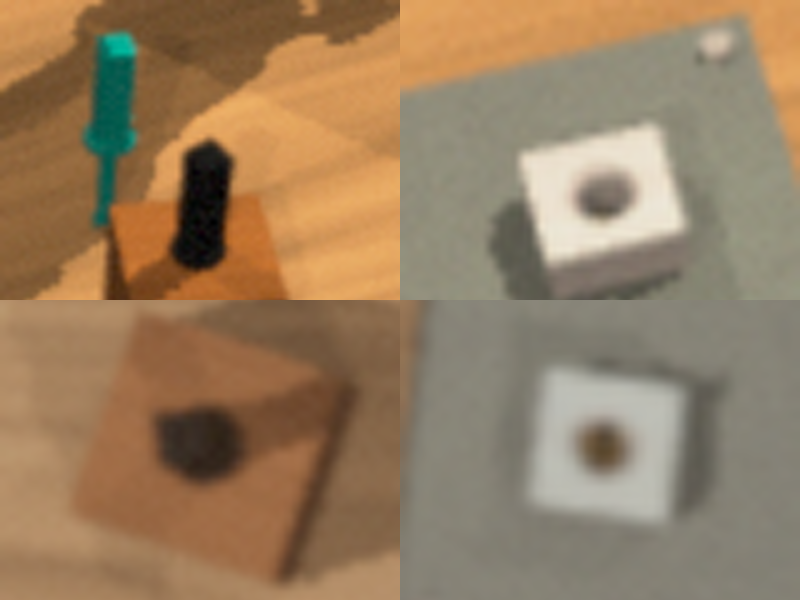

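The tool's flange sits on the block. The collar's top face is clean in both views, but the slot can't be made out. Now I'll measure.

Run:
```python
from h import *
s=cv2.imread("pics/s0_raw.png");t=cv2.imread("pics/t0_raw.png")
def big(m):
    cs,_=cv2.findContours(m.astype(np.uint8),0,2); return max(cs,key=cv2.contourArea)
def quad(cam,c,z):
    P=np.array([cast(cam,u+0.,v+0.,z)[:2] for u,v in c[:,0]],np.float32)*1000
    return cv2.minAreaRect(P)
# collar
for cam,im,(x,y,w) in(("top",t,(345,234,34)),("scene",s,(240,250,32))):
    r=cv2.resize(im[y:y+w,x:x+w],None,fx=8,fy=8,interpolation=cv2.INTER_CUBIC)
    g=r.min(2); th,m=cv2.threshold(g,0,255,cv2.THRESH_OTSU)
    if cam=="scene": m=(g>170)
    c=big(m); c=c.astype(float); c=(c+.5)/8-.5; c[:,0]+=[x,y]
    print(cam,th,"collar",quad(cam,c,.074))
# bore centre: dark blob within
# block top
x,y,w=220,258,44
r=cv2.resize(t[y:y+w,x:x+w],None,fx=8,fy=8,interpolation=cv2.INTER_CUBIC)
hsv=cv2.cvtColor(r,cv2.COLOR_BGR2HSV); print(hsv[60,100],hsv[300,20],hsv[40,20])
for a,b in((215+145/8,254+50/8+318/8-300/8),(215+350/8,254+50/8+85/8),(215+285/8,254+50/8+280/8),(215+75/8,254+50/8+215/8)): print("blk corner",cast("top",a,b,.058))
# black tool
for cam,im,(x,y,w) in(("top",t,(228,268,24)),("scene",s,(364,172,24))):
    g=im[y:y+w,x:x+w+0].max(2); m=g<60
    ys,xs=np.nonzero(m); print(cam,m.sum(),xs.min()+x,xs.max()+x,ys.min()+y,ys.max()+y)
    r=cv2.resize(im[y-4:y+w+6,x-4:x+w+6],None,fx=12,fy=12,interpolation=cv2.INTER_CUBIC)
    cv2.imwrite(f"pics/_{cam}.png",np.clip(r.astype(float)*3.5,0,255))
a=cv2.imread("pics/_top.png");b=cv2.imread("pics/_scene.png");cv2.imwrite("pics/m1.png",np.hstack([a,b]))
print("teal foot z0",cast("scene",355,195,0),"teal top",cast("top",237,314,.1))
print("tool: flange top-view",cast("top",215+203/8,254+50/8+140/8,.062),"scene flange",cast("scene",335+200/5,150+250/5,.062))
```

```text
top 142.0 collar ((547.4210815429688, -142.32455444335938), (33.268436431884766, 33.061119079589844), 82.99848937988281)
scene 155.0 collar ((546.7130126953125, -140.37106323242188), (31.892276763916016, 32.045806884765625), 83.52251434326172)
[ 13 149 145] [ 15 110 164] [ 15 110 172]
blk corner [0.50903055 0.15749354 0.058     ]
blk corner [0.49088611 0.09626501 0.058     ]
blk corner [0.43312201 0.11330935 0.058     ]
blk corner [0.45046665 0.1757801  0.058     ]
top 45 236 243 275 281
scene 136 371 380 179 195
teal foot z0 [0.38981996 0.14097777 0.        ] teal top [0.38925901 0.13815885 0.1       ]
tool: flange top-view [0.47334689 0.13846199 0.062     ] scene flange [0.47700475 0.14095345 0.062     ][ WARN:0@0.368] global loadsave.cpp:1063 imwrite_ Unsupported depth image for selected encoder is fallbacked to CV_8U.
```

View pics/m1.png

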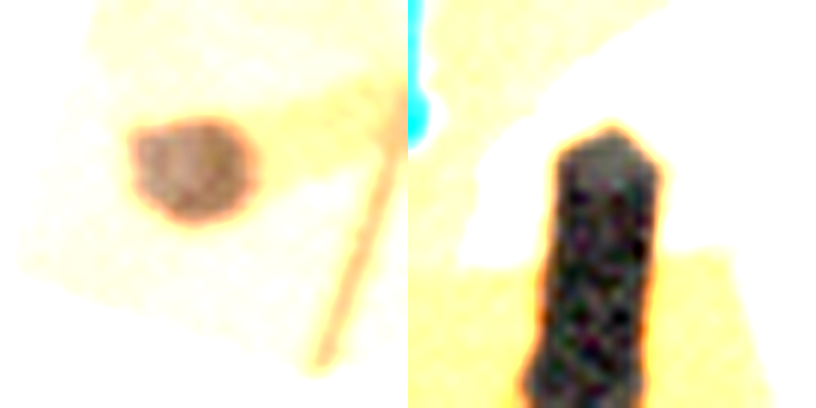

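The black tool's square grip top is visible in the scene view: corners at about (372.7,180.9), (377,178.6) and (380.8,182.2). I'll use these for the yaw and average frames to look for the slot.

```bash
cat >> h.py <<'E'
from scipy.spatial.transform import Rotation as Ro
def go(p,yaw):
    o=bot.get_obs(); R=Ro.from_euler("xyz",o["tcp_rot"],degrees=True)
    d=R.inv().apply(np.array(p)-o["ee_pos"])*1000
    T=Ro.from_euler("xyz",[180,0,yaw],degrees=True); tw=(R.inv()*T).as_rotvec()
    print("t %.2f"%o["time"],"q",o["q"].round(0),"pos",o["ee_pos"].round(4),"rot",o["tcp_rot"].round(2))
    print("travel(mm, present axes)",d.round(1),"after-turn axes",T.inv().apply(np.array(p)-o["ee_pos"]).round(4)*1000,"twist",tw.round(3))
E
python3 - <<'E'
from h import *
C=[cast("scene",*p,.112) for p in((372.7,180.9),(377,178.6),(380.8,182.2))]
print("grip corners",np.array(C).round(4).tolist(),"mid of ends",(C[0]+C[2])/2)
for a,b in((0,1),(1,2)): d=C[b]-C[a];print(np.hypot(*d[:2])*1000,np.degrees(np.arctan2(d[1],d[0])))
d=C[2]-C[0];print("diag",np.hypot(*d[:2])*1000,np.degrees(np.arctan2(d[1],d[0])))
for z in(.09,.1,.11,.12,.13,.14):print(z,proj("scene",[.3895,.139,z]))
A=np.mean([bot.camera("top").astype(float) for _ in range(12)],0)
np.save("topavg.npy",A)
u,v=proj("top",[.547,-.1412,.063]);print("bore px",u,v)
x,y=int(round(u))-10,int(round(v))-10
r=A[y:y+20,x:x+20]; print(r[5:16,5:16].sum(2).round(0).astype(int)); print(x+5,y+5)
g=cv2.resize(r,None,fx=20,fy=20,interpolation=cv2.INTER_CUBIC); m=g[120:280,120:280]
g=np.clip((g-40)*255/(140),0,255)[...,::-1]
cv2.imwrite("pics/slot.png",g.astype(np.uint8)); print(bot.get_obs()["time"])
go([.473,.138,.2],160)
E
```

```text
grip corners [[0.4711, 0.1342, 0.112], [0.4685, 0.1451, 0.112], [0.4809, 0.1471, 0.112]] mid of ends [0.47601491 0.14061916 0.112     ]
11.232593614014068 103.42457484711076
12.580467534910659 8.882193342834128
diag 16.188162584054215 52.64682828067893
0.09 [356.26188821 164.34322228]
0.1 [356.51513168 160.65007504]
0.11 [356.77254726 156.89808747]
0.12 [357.03424167 153.08579806]
0.13 [357.30032536 149.21169519]
0.14 [357.57091271 145.27421488]
bore px 360.12810010719085 249.65152061184824
[[497 551 561 560 556 554 554 556 558 561 560]
 [512 552 556 544 524 510 505 518 540 556 562]
 [514 548 542 504 444 386 355 405 487 536 556]
 [518 547 523 447 346 268 236 305 416 498 543]
 [531 548 519 429 309 235 215 262 366 474 536]
 [541 554 529 456 333 240 223 263 360 474 537]
 [543 558 547 503 400 303 282 333 418 504 546]
 [544 559 555 538 494 442 423 455 505 539 555]
 [544 557 557 555 546 531 525 537 549 556 558]
 [534 547 552 555 556 554 552 554 556 557 557]
 [474 495 512 525 530 533 536 541 547 551 555]]
355 245
0.7
t 0.70 q [70.  5. 10. 95. -0. 90.] pos [0.1859 0.5176 0.2313] rot [180.     0.   160.24]
travel(mm, present axes) [-398.5 -260.3   31.3] after-turn axes [-399.6 -258.6   31.3] twist [0.    0.    0.004]
```

View pics/slot.png

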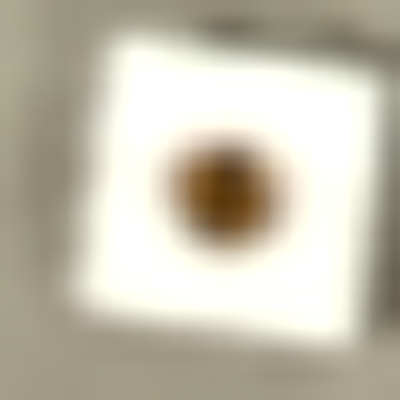

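```bash
R='{"gripper":45,"travel":[-33.2,-21.7,2.6],"twist":[0,0,0]}'; python3 -m crank '[{"gripper":45,"travel":[-33.2,-21.7,2.6],"twist":[0,0,0]},{"gripper":45,"travel":[-33.2,-21.7,2.6],"twist":[0,0,0]},{"gripper":45,"travel":[-33.2,-21.7,2.6],"twist":[0,0,0]},{"gripper":45,"travel":[-33.2,-21.7,2.6],"twist":[0,0,0]},{"gripper":45,"travel":[-33.2,-21.7,2.6],"twist":[0,0,0]},{"gripper":45,"travel":[-33.2,-21.7,2.6],"twist":[0,0,0]},{"gripper":45,"travel":[-33.2,-21.7,2.6],"twist":[0,0,0]},{"gripper":45,"travel":[-33.2,-21.7,2.6],"twist":[0,0,0]},{"gripper":45,"travel":[-33.2,-21.7,2.6],"twist":[0,0,0]},{"gripper":45,"travel":[-33.2,-21.7,2.6],"twist":[0,0,0]},{"gripper":45,"travel":[-33.2,-21.7,2.6],"twist":[0,0,0]},{"gripper":45,"travel":[-33.2,-21.7,2.6],"twist":[0,0,0]}]' 25
python3 -m crank '[{"gripper":45,"travel":[0,0,0],"twist":[0,0,0.178]},{"gripper":45,"travel":[0,0,0],"twist":[0,0,0.178]},{"gripper":45,"travel":[0,0,0],"twist":[0,0,0.178]},{"gripper":45,"travel":[0,0,0],"twist":[0,0,0.178]},{"gripper":45,"travel":[0,0,0],"twist":[0,0,0.178]},{"gripper":45,"travel":[0,0,0],"twist":[0,0,0.178]},{"gripper":45,"travel":[0,0,0],"twist":[0,0,0]}]'
python3 - <<'E'
from h import *
go([.474,.1385,.071],99)
A=np.load("topavg.npy"); print(A[246:254,357:366,0].round().astype(int))
E
```

```text
time: 2.2
ee_pos: [0.4735, 0.1367, 0.2002]
tcp_rot: [180.0, 0.0, 160.2]
wrist_force: [0.4, -0.1, -0.5]
opening: 0.0452
grasp_force: 0.0
time: 3.08
ee_pos: [0.4728, 0.1379, 0.2002]
tcp_rot: [180.0, -0.0, 99.1]
wrist_force: [-0.2, -0.1, 0.4]
opening: 0.0448
grasp_force: 0.0
t 3.08 q [16. -3. -2. 92.  0. 97.] pos [0.4728 0.1379 0.2002] rot [179.99  -0.    99.12]
travel(mm, present axes) [  0.4   1.2 129.2] after-turn axes [  0.4   1.2 129.2] twist [ 0.    -0.     0.002]
[[188 185 181 177 176 179 185 188 189]
 [184 174 158 140 129 144 170 183 188]
 [179 158 131 108  95 117 152 174 186]
 [178 153 122 101  90 107 136 167 184]
 [180 159 126  99  95 109 133 166 184]
 [185 172 142 114 110 126 149 174 186]
 [188 183 170 155 150 160 174 184 188]
 [189 188 185 181 180 183 186 188 189]]
```

```bash
python3 -m crank '[{"gripper":45,"travel":[0.4,1.2,30],"twist":[0,0,0]},{"gripper":45,"travel":[0,0,30],"twist":[0,0,0]},{"gripper":45,"travel":[0,0,25],"twist":[0,0,0]},{"gripper":45,"travel":[0,0,20],"twist":[0,0,0]},{"gripper":45,"travel":[0,0,12],"twist":[0,0,0]},{"gripper":45,"travel":[0,0,8],"twist":[0,0,0]},{"gripper":45,"travel":[0,0,3.5],"twist":[0,0,0]}]'
python3 -m crank '[{"gripper":10,"travel":[0,0,0],"twist":[0,0,0]},{"gripper":10,"travel":[0,0,0],"twist":[0,0,0]},{"gripper":10,"travel":[0,0,0],"twist":[0,0,0]},{"gripper":10,"travel":[0,0,0],"twist":[0,0,0]}]' 30
```

```text
time: 3.95
ee_pos: [0.4741, 0.1385, 0.0716]
tcp_rot: [180.0, -0.0, 99.1]
wrist_force: [-0.2, 0.6, -0.0]
opening: 0.0448
grasp_force: 0.0
time: 4.45
ee_pos: [0.4743, 0.1386, 0.0722]
tcp_rot: [179.9, -0.0, 99.1]
wrist_force: [0.8, -0.5, 5.0]
opening: 0.0146
grasp_force: 31.8
```

```bash
python3 -m crank '[{"gripper":10,"travel":[0,0,-5],"twist":[0,0,0]},{"gripper":10,"travel":[0,0,-10],"twist":[0,0,0]},{"gripper":10,"travel":[0,0,-20],"twist":[0,0,0]},{"gripper":10,"travel":[0,0,-30],"twist":[0,0,0]},{"gripper":10,"travel":[0,0,-30],"twist":[0,0,0]},{"gripper":10,"travel":[0,0,-10],"twist":[0,0,0]},{"gripper":10,"travel":[0,0,0],"twist":[0,0,0]}]'
python3 - <<'E'
from h import *
o=bot.get_obs();p=o["ee_pos"]-[0,0,.0652];print(p,o["torque"]);u,v=proj("scene",p);print(u,v)
A=np.mean([bot.camera("scene").astype(float) for _ in range(4)],0);np.save("lift.npy",A)
x,y=int(u)-25,int(v)-35
cv2.imwrite("pics/lift.png",cv2.resize(A[y:y+50,x:x+50,::-1],None,fx=10,fy=10,interpolation=cv2.INTER_CUBIC));print(x,y)
go([.547,-.1415,.172],99)
E
```

```text
time: 5.32
ee_pos: [0.4742, 0.1385, 0.1768]
tcp_rot: [180.0, -0.0, 99.1]
wrist_force: [-0.1, 0.2, -0.9]
opening: 0.0146
grasp_force: 31.4
[0.47417118 0.1385362  0.11156026] [-0.00056776 -0.01490686  0.00590385]
375.3548018961342 181.42613304484837
350 146
t 5.53 q [16. -3. -5. 89. -0. 97.] pos [0.4735 0.1383 0.1753] rot [-1.7989e+02  2.0000e-02  9.9050e+01]
travel(mm, present axes) [-287.9   28.6    3.4] after-turn axes [-287.9   28.8    3.3] twist [-0.002  0.     0.001][ WARN:0@2.169] global loadsave.cpp:1063 imwrite_ Unsupported depth image for selected encoder is fallbacked to CV_8U.
```

View pics/lift.png

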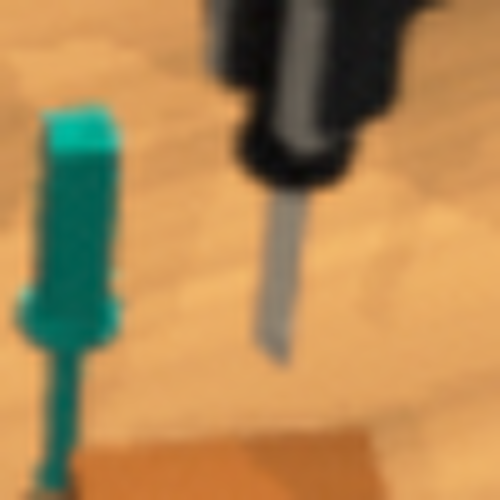

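The lifted blade's edge runs from about (375.3,180.0) to (378.5,182.5), so the blade lies along yaw 9° (ψ−90). I'll move over the collar.

```bash
python3 -m crank '[{"gripper":10,"travel":[-12,1,0],"twist":[0,0,0]},{"gripper":10,"travel":[-28,3,0],"twist":[0,0,0]},{"gripper":10,"travel":[-32,3,0],"twist":[0,0,0]},{"gripper":10,"travel":[-32,3,0],"twist":[0,0,0]},{"gripper":10,"travel":[-32,3,0],"twist":[0,0,0]},{"gripper":10,"travel":[-32,3,0],"twist":[0,0,0]},{"gripper":10,"travel":[-32,3,0],"twist":[0,0,0]},{"gripper":10,"travel":[-32,3,0],"twist":[0,0,0]},{"gripper":10,"travel":[-28,3,0],"twist":[0,0,0]},{"gripper":10,"travel":[-18,2.6,0],"twist":[0,0,0.04]},{"gripper":10,"travel":[-10,1,0],"twist":[0,0,0.04]},{"gripper":10,"travel":[0,0,0],"twist":[0,0,0]}]'
python3 - <<'E'
from h import *
go([.547,-.1412,.150],95)
E
```

```text
time: 7.02
ee_pos: [0.547, -0.1417, 0.1764]
tcp_rot: [-180.0, -0.0, 94.4]
wrist_force: [0.7, 0.1, -0.5]
opening: 0.0144
grasp_force: 31.4
t 7.03 q [-15.   6.   5.  89.   0.  71.] pos [ 0.547  -0.1417  0.1764] rot [-1.7998e+02 -1.0000e-02  9.4390e+01]
travel(mm, present axes) [ 0.5  0.  26.4] after-turn axes [ 0.5  0.  26.4] twist [-0.    -0.    -0.011]
```

```bash
python3 -m crank '[{"gripper":10,"travel":[0.5,0,12],"twist":[0,0,0]},{"gripper":10,"travel":[0,0,12],"twist":[0,0,0]},{"gripper":10,"travel":[0,0,7],"twist":[0,0,0]},{"gripper":10,"travel":[0,0,0],"twist":[0,0,0]}]'
python3 - <<'E'
from h import *
o=bot.get_obs();p=o["ee_pos"]-[0,0,.0652];print(p,o["torque"],o["wrist_force"])
A=np.mean([bot.camera("scene").astype(float) for _ in range(4)],0);np.save("coll.npy",A)
x,y=232,240
cv2.imwrite("pics/coll.png",cv2.resize(A[y:y+42,x:x+56,::-1],None,fx=14,fy=14,interpolation=cv2.INTER_CUBIC).clip(0,255).astype(np.uint8))
for n,P in(("tip",p),("mouth below",[p[0],p[1],.074]),("collar top",[.5474,-.1423,.074]),("collar sc",[.5467,-.1404,.074])):
    print(n,(np.array(proj("scene",P))+.5-[x,y])*14)
t=cast("scene",250,260,.074);print([np.round(1000*(cast("scene",250+a,260+b,.074)-t)[:2],2) for a,b in((1,0),(0,1))])
E
```

```text
time: 7.52
ee_pos: [0.5467, -0.1407, 0.1448]
tcp_rot: [-179.9, -0.0, 94.5]
wrist_force: [0.2, 0.1, -0.8]
opening: 0.0146
grasp_force: 31.4
[ 0.54667974 -0.14068654  0.07955851] [0.02334884 0.00455809 0.02800345] [ 0.20035857  0.05755935 -0.83067857]
tip [318.49207378 310.94300438]
mouth below [323.42117748 337.52936146]
collar top [313.21890216 345.48115216]
collar sc [325.5840866  336.94878086]
[array([0.72, 1.68]), array([ 2.22, -0.7 ])]
```

View pics/coll.png

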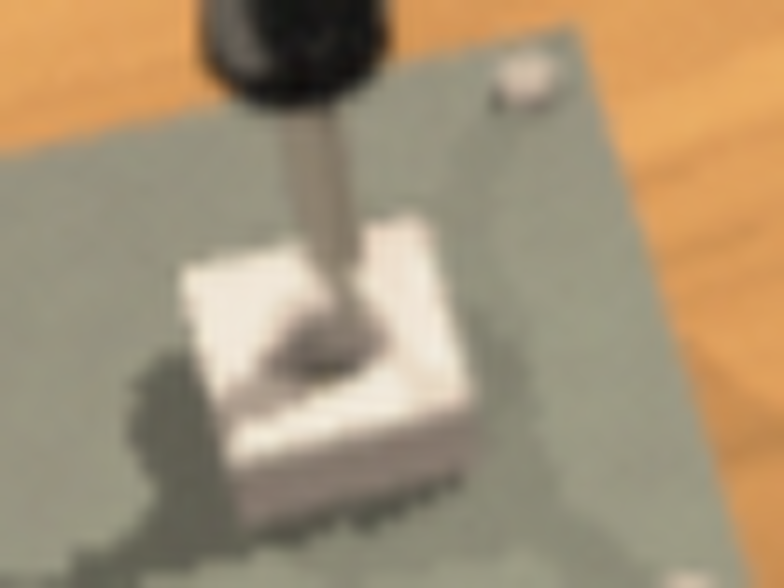

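The blade tip ends around (343–355,300–330) in the crop, right (+y) of the bore centre at about (322,340). I'll measure the shank's offset from the TCP precisely by differencing images.

Run:
```python
from h import *
s0=cv2.imread("pics/s0_raw.png")[...,::-1].astype(float)
o=bot.get_obs()
for name,tcp,rows,x0,x1 in(("lift",[.4740,.1385,.1765],range(167,179),370,386),("coll",[.5467,-.1407,.1448],range(249,257),246,266)):
    A=np.load(name+".npy"); off=[]
    for v in rows:
        if name=="coll": d=np.abs(A[v,x0:x1]-s0[v,x0:x1]).sum(1)
        else: d=A[v,x0:x1].max(1)-A[v,x0:x1].min(1); d=d.max()-d
        if v==rows[0] or v==rows[-1]: print(v,d.round().astype(int))
        w=np.clip(d-.3*d.max(),0,None); u=(w*np.arange(x0,x1)).sum()/w.sum()
        # axis point projecting to row v
        zs=np.linspace(-.07,-.01,121); P=np.array([proj("scene",np.array(tcp)+[0,0,z]) for z in zs])
        off.append(u-np.interp(v,P[::-1,1] if P[0,1]>P[-1,1] else P[:,1],P[::-1,0] if P[0,1]>P[-1,1] else P[:,0]))
    print(name,np.round(off,2))
t=np.array([.547,-.141,.09])
print([ (proj("scene",t+d)-proj("scene",t)).round(3) for d in([.001,0,0],[0,.001,0],[0,0,.001])])
```

```text
167 [  1   2   2   2   0   3  38  88 101 100  68  12   2   1   2   2]
178 [  2   1   1   0   3  50  94 103  94  41   9   2   1   3   2   2]
lift [1.37 1.36 1.3  1.22 1.22 1.27 1.35 1.39 1.38 1.25 1.25 1.24]
249 [17 13 22 11 12  5 31 35 48 62 24 17 27 22 21 12 22 25 13  2]
256 [ 22  24  23  16  20  18  12  14  37  90 150 119  20   8   6   6   7  14
  18  15]
coll [3.23 1.91 2.02 1.66 2.73 2.34 2.9  2.94]
[array([0.172, 0.403]), array([ 0.535, -0.174]), array([-0.065, -0.35 ])]
```

```bash
python3 -m crank '[{"gripper":10,"travel":[-3.6,0.2,0],"twist":[0,0,0]},{"gripper":10,"travel":[0,0,2],"twist":[0,0,0]},{"gripper":10,"travel":[0,0,2],"twist":[0,0,0]},{"gripper":10,"travel":[0,0,1],"twist":[0,0,0]},{"gripper":10,"travel":[0,0,0],"twist":[0,0,0]}]'
python3 -m crank '[{"gripper":10,"travel":[0,0,1],"twist":[0,0,0]},{"gripper":10,"travel":[0,0,0.7],"twist":[0,0,0]},{"gripper":10,"travel":[0,0,0],"twist":[0,0,0]}]'
python3 -m crank '[{"gripper":10,"travel":[0,0,0.7],"twist":[0,0,0]},{"gripper":10,"travel":[0,0,0.7],"twist":[0,0,0]},{"gripper":10,"travel":[0,0,0],"twist":[0,0,0]}]'
```

```text
time: 8.35
ee_pos: [0.5475, -0.1446, 0.1405]
tcp_rot: [-180.0, -0.0, 94.5]
wrist_force: [0.3, -0.1, 0.1]
opening: 0.0147
grasp_force: 31.4
time: 8.72
ee_pos: [0.5475, -0.1446, 0.1388]
tcp_rot: [-180.0, -0.0, 94.5]
wrist_force: [-0.5, 0.5, -1.1]
opening: 0.0144
grasp_force: 31.4
time: 9.1
ee_pos: [0.5475, -0.1446, 0.1374]
tcp_rot: [-180.0, -0.0, 94.5]
wrist_force: [-1.3, -0.4, -0.4]
opening: 0.0147
grasp_force: 31.4
```

```bash
python3 -m crank '[{"gripper":10,"travel":[0,0,0.7],"twist":[0,0,0]},{"gripper":10,"travel":[0,0,0.7],"twist":[0,0,0]},{"gripper":10,"travel":[0,0,0],"twist":[0,0,0]}]'
python3 -m crank '[{"gripper":10,"travel":[0,0,0.7],"twist":[0,0,0]},{"gripper":10,"travel":[0,0,0.7],"twist":[0,0,0]},{"gripper":10,"travel":[0,0,0],"twist":[0,0,0]}]'
python3 - <<'E'
from h import *
o=bot.get_obs();print(o["ee_pos"],o["wrist_force"],o["torque"])
E
```

```text
time: 9.48
ee_pos: [0.5475, -0.1446, 0.136]
tcp_rot: [-180.0, 0.0, 94.5]
wrist_force: [0.0, -0.7, -0.7]
opening: 0.0145
grasp_force: 31.4
time: 9.85
ee_pos: [0.5475, -0.1446, 0.1346]
tcp_rot: [-180.0, -0.0, 94.5]
wrist_force: [0.3, 0.2, -0.2]
opening: 0.0146
grasp_force: 31.4
[ 0.54753576 -0.14459209  0.13459289] [ 0.33512671  0.2087943  -0.15014831] [0.02684687 0.03189665 0.05142842]
```

```bash
python3 -m crank '[{"gripper":10,"travel":[0,0,0.8],"twist":[0,0,0]},{"gripper":10,"travel":[0,0,0.8],"twist":[0,0,0]},{"gripper":10,"travel":[0,0,0],"twist":[0,0,0]}]'
python3 -m crank '[{"gripper":10,"travel":[0,0,0.8],"twist":[0,0,0]},{"gripper":10,"travel":[0,0,0.8],"twist":[0,0,0]},{"gripper":10,"travel":[0,0,0],"twist":[0,0,0]}]'
python3 - <<'E'
from h import *
o=bot.get_obs();print(o["ee_pos"],o["wrist_force"],o["torque"])
E
```

```text
time: 10.22
ee_pos: [0.5475, -0.1446, 0.133]
tcp_rot: [-180.0, -0.0, 94.5]
wrist_force: [-0.2, -0.5, -0.9]
opening: 0.0147
grasp_force: 31.4
time: 10.6
ee_pos: [0.5475, -0.1446, 0.1314]
tcp_rot: [-180.0, -0.0, 94.5]
wrist_force: [0.1, -0.8, -0.6]
opening: 0.0146
grasp_force: 31.4
[ 0.54752753 -0.14457899  0.13139724] [ 0.10026343 -0.76970225 -0.58385731] [-0.01146048  0.02755276 -0.02571545]
```

```bash
python3 -m crank '[{"gripper":10,"travel":[0,0,0.8],"twist":[0,0,0]},{"gripper":10,"travel":[0,0,0.8],"twist":[0,0,0]},{"gripper":10,"travel":[0,0,0],"twist":[0,0,0]}]'
python3 -m crank '[{"gripper":10,"travel":[0,0,0.8],"twist":[0,0,0]},{"gripper":10,"travel":[0,0,0.8],"twist":[0,0,0]},{"gripper":10,"travel":[0,0,0],"twist":[0,0,0]}]'
```

```text
time: 10.98
ee_pos: [0.5475, -0.1446, 0.1298]
tcp_rot: [-180.0, -0.0, 94.5]
wrist_force: [0.2, -0.1, -1.6]
opening: 0.0145
grasp_force: 31.4
time: 11.35
ee_pos: [0.5475, -0.1446, 0.1282]
tcp_rot: [-180.0, -0.0, 94.5]
wrist_force: [-0.8, -0.0, -0.8]
opening: 0.0148
grasp_force: 31.4
```

```bash
python3 -m crank '[{"gripper":10,"travel":[0,0,0.8],"twist":[0,0,0]},{"gripper":10,"travel":[0,0,0.7],"twist":[0,0,0]},{"gripper":10,"travel":[0,0,0],"twist":[0,0,0]}]'
```

```text
time: 11.72
ee_pos: [0.5475, -0.1446, 0.1267]
tcp_rot: [-180.0, -0.0, 94.5]
wrist_force: [0.6, 0.4, -0.6]
opening: 0.0144
grasp_force: 31.4
```

```bash
python3 -m crank '[{"gripper":10,"travel":[0,0,0.7],"twist":[0,0,0]},{"gripper":10,"travel":[0,0,0.7],"twist":[0,0,0]},{"gripper":10,"travel":[0,0,0],"twist":[0,0,0]}]'
python3 -m crank '[{"gripper":10,"travel":[0,0,0.7],"twist":[0,0,0]},{"gripper":10,"travel":[0,0,0.7],"twist":[0,0,0]},{"gripper":10,"travel":[0,0,0],"twist":[0,0,0]}]'
```

```text
time: 12.1
ee_pos: [0.5476, -0.1446, 0.1253]
tcp_rot: [-180.0, -0.0, 94.5]
wrist_force: [-0.2, -0.8, 0.8]
opening: 0.0144
grasp_force: 31.4
time: 12.48
ee_pos: [0.5475, -0.1446, 0.1239]
tcp_rot: [-180.0, 0.0, 94.5]
wrist_force: [-0.4, 0.6, -0.4]
opening: 0.0145
grasp_force: 31.4
```

```bash
python3 -m crank '[{"gripper":10,"travel":[0,0,0.7],"twist":[0,0,0]},{"gripper":10,"travel":[0,0,0.7],"twist":[0,0,0]},{"gripper":10,"travel":[0,0,0],"twist":[0,0,0]}]'
```

```text
time: 12.85
ee_pos: [0.5476, -0.1446, 0.1227]
tcp_rot: [180.0, 0.0, 94.5]
wrist_force: [-0.4, 0.5, 0.7]
opening: 0.0147
grasp_force: 31.5
```

```bash
python3 -m crank '[{"gripper":10,"travel":[0,0,0.6],"twist":[0,0,0]},{"gripper":10,"travel":[0,0,0],"twist":[0,0,0]}]'
cat > f.py <<'E'
from h import *
F=[];M=[]
for _ in range(6):
    bot.camera("top"); o=bot.get_obs(); F.append(o["wrist_force"]);M.append(o["torque"])
print("t %.2f"%o["time"],o["ee_pos"].round(4),o["tcp_rot"].round(1),"F",np.mean(F,0).round(2),"M",np.mean(M,0).round(3),"sd",np.std(M,0).round(3))
E
python3 f.py
```

```text
time: 13.1
ee_pos: [0.5476, -0.1446, 0.1221]
tcp_rot: [180.0, 0.0, 94.5]
wrist_force: [0.1, -0.4, 1.9]
opening: 0.0148
grasp_force: 31.6
t 13.40 [ 0.5476 -0.1446  0.1221] [180.    0.   94.5] F [-0.04  0.12  2.02] M [ 0.061  0.052 -0.03 ] sd [0.034 0.035 0.016]
```

```bash
python3 -m crank '[{"gripper":10,"travel":[0,0,0.8],"twist":[0,0,0]},{"gripper":10,"travel":[0,0,0],"twist":[0,0,0]}]'; python3 f.py
python3 -m crank '[{"gripper":10,"travel":[0,0,0],"twist":[0,0,0.05]},{"gripper":10,"travel":[0,0,0],"twist":[0,0,0.05]},{"gripper":10,"travel":[0,0,0],"twist":[0,0,0.05]}]'; python3 f.py
```

```text
time: 13.65
ee_pos: [0.5476, -0.1446, 0.1212]
tcp_rot: [180.0, 0.0, 94.5]
wrist_force: [-0.1, 0.5, 2.1]
opening: 0.0147
grasp_force: 31.7
t 13.95 [ 0.5476 -0.1446  0.1213] [180.    0.   94.5] F [0.06 0.5  2.77] M [0.091 0.035 0.021] sd [0.041 0.026 0.021]
time: 14.32
ee_pos: [0.5475, -0.1447, 0.1212]
tcp_rot: [-180.0, 0.0, 85.8]
wrist_force: [0.5, 0.0, 1.9]
opening: 0.0148
grasp_force: 31.7
t 14.62 [ 0.5476 -0.1445  0.121 ] [-180.    -0.    85.9] F [0.89 0.86 1.07] M [ 0.182 -0.125 -0.014] sd [0.029 0.025 0.025]
```

```bash
python3 -m crank '[{"gripper":10,"travel":[0,0,0.8],"twist":[0,0,0]},{"gripper":10,"travel":[0,0,0],"twist":[0,0,0]}]'; python3 f.py
python3 -m crank '[{"gripper":10,"travel":[0,0,0],"twist":[0,0,0.05]},{"gripper":10,"travel":[0,0,0],"twist":[0,0,0.05]},{"gripper":10,"travel":[0,0,0],"twist":[0,0,0]}]'; python3 f.py
```

```text
time: 14.88
ee_pos: [0.5476, -0.1446, 0.1204]
tcp_rot: [180.0, -0.0, 85.9]
wrist_force: [-1.0, 0.8, 2.2]
opening: 0.0149
grasp_force: 31.7
t 15.18 [ 0.5476 -0.1446  0.1204] [180.   -0.   85.9] F [0.35 0.48 1.93] M [ 0.237 -0.043 -0.024] sd [0.044 0.031 0.035]
time: 15.55
ee_pos: [0.5475, -0.1445, 0.1202]
tcp_rot: [-180.0, -0.0, 80.2]
wrist_force: [0.3, 1.2, -0.1]
opening: 0.0146
grasp_force: 31.5
t 15.85 [ 0.5475 -0.1446  0.1203] [-180.    -0.    80.2] F [0.59 1.37 0.11] M [ 0.316 -0.172 -0.019] sd [0.014 0.024 0.035]
```

```bash
python3 -m crank '[{"gripper":10,"travel":[0.4,0,0.7],"twist":[0,0,0]},{"gripper":10,"travel":[0,0,0.7],"twist":[0,0,0]},{"gripper":10,"travel":[0,0,0],"twist":[0,0,0]}]'; python3 f.py
python3 -m crank '[{"gripper":10,"travel":[0,0,0.7],"twist":[0,0,0]},{"gripper":10,"travel":[0,0,0],"twist":[0,0,0]}]'; python3 f.py
```

```text
time: 16.23
ee_pos: [0.5476, -0.1443, 0.119]
tcp_rot: [180.0, 0.0, 80.1]
wrist_force: [0.6, -0.5, 0.2]
opening: 0.0147
grasp_force: 31.5
t 16.52 [ 0.5476 -0.1443  0.119 ] [180.    0.   80.1] F [ 0.73 -0.44  0.09] M [-0.094 -0.109 -0.012] sd [0.021 0.028 0.034]
time: 16.77
ee_pos: [0.5477, -0.1443, 0.1183]
tcp_rot: [180.0, 0.0, 80.1]
wrist_force: [0.5, -0.7, 1.5]
opening: 0.0144
grasp_force: 31.6
t 17.07 [ 0.5477 -0.1442  0.1183] [180.    0.   80.1] F [ 0.35 -0.77  1.38] M [-0.179 -0.098 -0.009] sd [0.011 0.027 0.02 ]
```

```bash
python3 -m crank '[{"gripper":10,"travel":[0,0,0.3],"twist":[0,0,0.05]},{"gripper":10,"travel":[0,0,0],"twist":[0,0,0.05]},{"gripper":10,"travel":[0,0,0],"twist":[0,0,0]}]'; python3 f.py
python3 -m crank '[{"gripper":10,"travel":[0,0,0],"twist":[0,0,0.05]},{"gripper":10,"travel":[0,0,0],"twist":[0,0,0.05]},{"gripper":10,"travel":[0,0,0],"twist":[0,0,0]}]'; python3 f.py
```

```text
time: 17.45
ee_pos: [0.5475, -0.1441, 0.1178]
tcp_rot: [-180.0, -0.0, 74.4]
wrist_force: [-0.1, -0.8, 0.6]
opening: 0.0145
grasp_force: 31.5
t 17.75 [ 0.5475 -0.1441  0.1179] [-180.    -0.    74.4] F [-0.76  0.13  0.39] M [-0.027  0.088 -0.008] sd [0.018 0.033 0.032]
time: 18.12
ee_pos: [0.5476, -0.1442, 0.1179]
tcp_rot: [-180.0, -0.0, 68.7]
wrist_force: [0.7, -1.4, 0.2]
opening: 0.0146
grasp_force: 31.4
t 18.43 [ 0.5476 -0.1442  0.1179] [-180.    -0.    68.7] F [-0.2   0.1  -0.31] M [0.022 0.009 0.019] sd [0.033 0.029 0.035]
```

```bash
python3 -m crank '[{"gripper":10,"travel":[0,0,0.6],"twist":[0,0,0]},{"gripper":10,"travel":[0,0,0],"twist":[0,0,0]}]'; python3 f.py
python3 -m crank '[{"gripper":10,"travel":[0,0,0.6],"twist":[0,0,0]},{"gripper":10,"travel":[0,0,0],"twist":[0,0,0]}]'; python3 f.py
```

```text
time: 18.68
ee_pos: [0.5476, -0.1442, 0.1175]
tcp_rot: [180.0, -0.0, 68.7]
wrist_force: [-0.4, 1.1, 2.2]
opening: 0.0146
grasp_force: 31.6
t 18.98 [ 0.5477 -0.1442  0.1175] [180.   -0.   68.7] F [-0.19  0.48  1.36] M [ 0.095  0.135 -0.018] sd [0.027 0.023 0.025]
time: 19.23
ee_pos: [0.5476, -0.1442, 0.1168]
tcp_rot: [180.0, -0.0, 68.7]
wrist_force: [-0.8, -0.0, 3.0]
opening: 0.0146
grasp_force: 31.7
t 19.52 [ 0.5477 -0.1442  0.1168] [180.   -0.   68.7] F [-0.36  0.68  2.39] M [0.08  0.138 0.036] sd [0.019 0.041 0.015]
```

```bash
python3 -m crank '[{"gripper":10,"travel":[0,0,0],"twist":[0,0,0.05]},{"gripper":10,"travel":[0,0,0],"twist":[0,0,0.05]},{"gripper":10,"travel":[0,0,0],"twist":[0,0,0]}]'; python3 f.py
python3 -m crank '[{"gripper":10,"travel":[0,0,0],"twist":[0,0,0.05]},{"gripper":10,"travel":[0,0,0],"twist":[0,0,0.05]},{"gripper":10,"travel":[0,0,0],"twist":[0,0,0]}]'; python3 f.py
```

```text
time: 19.9
ee_pos: [0.5476, -0.1443, 0.1168]
tcp_rot: [180.0, 0.0, 63.0]
wrist_force: [0.3, 0.5, 2.9]
opening: 0.0149
grasp_force: 31.7
t 20.20 [ 0.5476 -0.1443  0.1168] [180.   0.  63.] F [-0.78 -0.26  2.95] M [-0.082  0.22   0.012] sd [0.026 0.028 0.025]
time: 20.58
ee_pos: [0.5475, -0.1443, 0.1167]
tcp_rot: [-180.0, 0.0, 57.3]
wrist_force: [-1.4, -0.4, 2.5]
opening: 0.0147
grasp_force: 31.8
t 20.88 [ 0.5475 -0.1442  0.1167] [-180.     0.    57.3] F [-2.14 -0.46  2.41] M [-0.154  0.475  0.024] sd [0.03  0.022 0.026]
```

```bash
python3 -m crank '[{"gripper":10,"travel":[-0.2,-0.5,0],"twist":[0,0,0]},{"gripper":10,"travel":[-0.2,-0.5,0],"twist":[0,0,0]},{"gripper":10,"travel":[0,0,0],"twist":[0,0,0]}]'; python3 f.py
```

```text
time: 21.25
ee_pos: [0.5471, -0.1442, 0.1171]
tcp_rot: [179.9, -0.0, 57.2]
wrist_force: [2.9, -2.3, 3.0]
opening: 0.0148
grasp_force: 31.7
t 21.55 [ 0.5469 -0.1441  0.117 ] [180.   -0.   57.2] F [ 2.53 -2.23  2.16] M [-0.519 -0.785  0.037] sd [0.047 0.104 0.025]
```

```bash
python3 -m crank '[{"gripper":10,"travel":[0,0.6,0],"twist":[0,0,0]},{"gripper":10,"travel":[0,0,0],"twist":[0,0,0]}]'; python3 f.py
python3 -m crank '[{"gripper":10,"travel":[0,-0.08,0],"twist":[0,0,0.05]},{"gripper":10,"travel":[0,-0.08,0],"twist":[0,0,0.05]},{"gripper":10,"travel":[0,0,0],"twist":[0,0,0]}]'; python3 f.py
```

```text
time: 21.8
ee_pos: [0.5471, -0.1442, 0.1168]
tcp_rot: [-180.0, -0.0, 57.2]
wrist_force: [2.3, -0.8, 2.8]
opening: 0.014
grasp_force: 31.7
t 22.10 [ 0.5471 -0.1443  0.1168] [-180.    -0.    57.2] F [ 2.44 -0.87  2.88] M [-0.241 -0.598  0.034] sd [0.045 0.027 0.034]
time: 22.48
ee_pos: [0.5469, -0.1442, 0.1167]
tcp_rot: [-180.0, 0.0, 51.5]
wrist_force: [2.0, -1.5, 1.8]
opening: 0.0147
grasp_force: 31.7
t 22.77 [ 0.5469 -0.1442  0.1168] [-180.     0.    51.5] F [ 1.44 -1.34  2.99] M [-0.29  -0.444  0.03 ] sd [0.049 0.034 0.032]
```

```bash
python3 -m crank '[{"gripper":10,"travel":[0,0.1,0],"twist":[0,0,0.05]},{"gripper":10,"travel":[0,0.1,0],"twist":[0,0,0.05]},{"gripper":10,"travel":[0,0,0],"twist":[0,0,0]}]'; python3 f.py
python3 -m crank '[{"gripper":10,"travel":[0,0,0],"twist":[0,0,0.05]},{"gripper":10,"travel":[0,0,0],"twist":[0,0,0.05]},{"gripper":10,"travel":[0,0,0],"twist":[0,0,0]}]'; python3 f.py
```

```text
time: 23.15
ee_pos: [0.5469, -0.1443, 0.1167]
tcp_rot: [-180.0, 0.0, 45.8]
wrist_force: [-0.6, -0.5, 3.2]
opening: 0.0148
grasp_force: 31.8
t 23.45 [ 0.5469 -0.1443  0.1167] [-180.     0.    45.8] F [-0.3  -0.56  2.96] M [-0.156  0.02   0.02 ] sd [0.029 0.057 0.011]
time: 23.82
ee_pos: [0.5468, -0.1443, 0.1167]
tcp_rot: [-180.0, 0.0, 40.1]
wrist_force: [-1.8, -0.3, 2.9]
opening: 0.0145
grasp_force: 31.8
t 24.12 [ 0.5469 -0.1443  0.1167] [-180.     0.    40.1] F [-1.74 -0.65  2.95] M [-0.123  0.473  0.026] sd [0.034 0.089 0.028]
```

```bash
python3 -m crank '[{"gripper":10,"travel":[0,-0.25,0],"twist":[0,0,0.05]},{"gripper":10,"travel":[0,-0.2,0],"twist":[0,0,0.05]},{"gripper":10,"travel":[0,0,0],"twist":[0,0,0]}]'; python3 f.py
python3 -m crank '[{"gripper":10,"travel":[0,-0.13,0],"twist":[0,0,0.05]},{"gripper":10,"travel":[0,-0.13,0],"twist":[0,0,0.05]},{"gripper":10,"travel":[0,0,0],"twist":[0,0,0]}]'; python3 f.py
```

```text
time: 24.5
ee_pos: [0.5467, -0.1442, 0.1168]
tcp_rot: [180.0, 0.0, 34.3]
wrist_force: [-1.9, -1.5, 2.2]
opening: 0.0144
grasp_force: 31.8
t 24.80 [ 0.5468 -0.1441  0.1168] [180.    0.   34.3] F [-2.16 -1.53  2.56] M [-0.473  0.541  0.03 ] sd [0.029 0.021 0.039]
time: 25.18
ee_pos: [0.5466, -0.144, 0.1168]
tcp_rot: [180.0, 0.0, 28.6]
wrist_force: [-2.0, -2.7, 3.2]
opening: 0.0147
grasp_force: 31.8
t 25.48 [ 0.5466 -0.1439  0.1168] [180.    0.   28.6] F [-2.47 -3.02  2.55] M [-0.78   0.693  0.034] sd [0.035 0.025 0.023]
```

```bash
python3 -m crank '[{"gripper":10,"travel":[-0.7,0.1,0],"twist":[0,0,0]},{"gripper":10,"travel":[0,0,0],"twist":[0,0,0]}]'; python3 f.py
python3 -m crank '[{"gripper":10,"travel":[-0.05,-0.05,0],"twist":[0,0,0.05]},{"gripper":10,"travel":[-0.05,-0.05,0],"twist":[0,0,0.05]},{"gripper":10,"travel":[0,0,0],"twist":[0,0,0]}]'; python3 f.py
```

```text
time: 25.72
ee_pos: [0.5463, -0.1441, 0.1169]
tcp_rot: [180.0, -0.0, 28.6]
wrist_force: [-1.2, -1.2, 2.3]
opening: 0.0146
grasp_force: 31.7
t 26.02 [ 0.5462 -0.1442  0.1168] [180.   -0.   28.6] F [-0.46 -1.73  2.7 ] M [-0.45   0.167  0.007] sd [0.03  0.056 0.022]
time: 26.4
ee_pos: [0.5461, -0.1441, 0.1169]
tcp_rot: [180.0, -0.0, 22.9]
wrist_force: [-1.1, -1.6, 3.0]
opening: 0.0144
grasp_force: 31.7
t 26.70 [ 0.546  -0.1442  0.1168] [-180.    -0.    22.9] F [-0.6  -1.26  2.73] M [-0.353  0.123  0.039] sd [0.025 0.016 0.009]
```

```bash
python3 -m crank '[{"gripper":10,"travel":[-0.05,-0.03,0],"twist":[0,0,0.05]},{"gripper":10,"travel":[-0.05,-0.05,0],"twist":[0,0,0.05]},{"gripper":10,"travel":[0,0,0],"twist":[0,0,0]}]'; python3 f.py
python3 -m crank '[{"gripper":10,"travel":[-0.05,-0.1,0],"twist":[0,0,0.05]},{"gripper":10,"travel":[0,0,0],"twist":[0,0,0]}]'; python3 f.py
```

```text
time: 27.08
ee_pos: [0.5459, -0.1441, 0.1168]
tcp_rot: [-180.0, -0.0, 17.2]
wrist_force: [-0.0, -1.6, 1.7]
opening: 0.0147
grasp_force: 31.8
t 27.38 [ 0.5459 -0.1441  0.1168] [-180.    -0.    17.1] F [-0.65 -0.92  2.46] M [-0.232  0.123  0.041] sd [0.016 0.02  0.034]
time: 27.62
ee_pos: [0.5457, -0.144, 0.1168]
tcp_rot: [-180.0, 0.0, 14.3]
wrist_force: [-0.6, -0.1, 2.2]
opening: 0.0144
grasp_force: 31.8
t 27.93 [ 0.5458 -0.1441  0.1168] [180.   -0.   14.3] F [-0.93 -0.73  2.41] M [-0.214  0.138  0.044] sd [0.047 0.026 0.037]
```

```bash
python3 -m crank '[{"gripper":10,"travel":[-0.03,-0.1,0],"twist":[0,0,0.04]},{"gripper":10,"travel":[0,0,0],"twist":[0,0,0]}]'; python3 f.py
python3 -m crank '[{"gripper":10,"travel":[-0.03,-0.1,0],"twist":[0,0,0.04]},{"gripper":10,"travel":[0,0,0],"twist":[0,0,0]}]'; python3 f.py
python3 -m crank '[{"gripper":10,"travel":[-0.03,-0.1,0],"twist":[0,0,0.04]},{"gripper":10,"travel":[0,0,0],"twist":[0,0,0]}]'; python3 f.py
```

```text
time: 28.18
ee_pos: [0.5457, -0.144, 0.1168]
tcp_rot: [180.0, 0.0, 12.0]
wrist_force: [-0.0, -0.0, 3.1]
opening: 0.0148
grasp_force: 31.8
t 28.48 [ 0.5457 -0.144   0.1168] [-180.    0.   12.] F [-0.91 -1.23  2.77] M [-0.23   0.163  0.04 ] sd [0.013 0.023 0.025]
time: 28.72
ee_pos: [0.5457, -0.1439, 0.1168]
tcp_rot: [180.0, 0.0, 9.7]
wrist_force: [-1.7, -0.9, 2.4]
opening: 0.0146
grasp_force: 31.8
t 29.02 [ 0.5457 -0.1439  0.1168] [180.   -0.    9.7] F [-0.43 -1.7   2.64] M [-0.295  0.175  0.064] sd [0.045 0.016 0.021]
time: 29.28
ee_pos: [0.5456, -0.1438, 0.1168]
tcp_rot: [180.0, -0.0, 7.4]
wrist_force: [-0.7, -1.6, 2.6]
opening: 0.0147
grasp_force: 31.8
t 29.57 [ 0.5456 -0.1438  0.1168] [180.    0.    7.4] F [-0.51 -1.67  2.69] M [-0.37   0.135  0.091] sd [0.029 0.021 0.023]
```

```bash
python3 -m crank '[{"gripper":10,"travel":[0,0.1,0],"twist":[0,0,-0.06]},{"gripper":10,"travel":[0,0.1,0],"twist":[0,0,-0.06]},{"gripper":10,"travel":[0,0,0],"twist":[0,0,0]}]'; python3 f.py
python3 -m crank '[{"gripper":10,"travel":[0,0,-1.5],"twist":[0,0,0]},{"gripper":10,"travel":[0,0,-3],"twist":[0,0,0]},{"gripper":10,"travel":[0,0,-4],"twist":[0,0,0]},{"gripper":10,"travel":[0,0,-6],"twist":[0,0,0]},{"gripper":10,"travel":[0,0,-8],"twist":[0,0,0]},{"gripper":10,"travel":[0,0,-12],"twist":[0,0,0]},{"gripper":10,"travel":[0,0,-18],"twist":[0,0,0]},{"gripper":10,"travel":[0,0,-12],"twist":[0,0,0]},{"gripper":10,"travel":[0,0,0],"twist":[0,0,0]}]'; python3 f.py
python3 -c "
from h import *
go([.4743,.1386,.180],99)"
```

```text
time: 29.95
ee_pos: [0.5457, -0.144, 0.1168]
tcp_rot: [180.0, -0.0, 14.2]
wrist_force: [-0.2, -1.1, 1.9]
opening: 0.0147
grasp_force: 31.8
t 30.25 [ 0.5457 -0.144   0.1168] [-180.    -0.    14.2] F [-0.19 -1.54  2.57] M [-0.338  0.038  0.009] sd [0.026 0.021 0.039]
time: 31.38
ee_pos: [0.5462, -0.1441, 0.1827]
tcp_rot: [179.9, -0.1, 14.3]
wrist_force: [-0.6, 0.4, -0.3]
opening: 0.0147
grasp_force: 31.4
t 31.68 [ 0.5454 -0.1439  0.1807] [-180.     0.    14.3] F [-0.24 -0.46 -0.69] M [-0.018  0.006  0.029] sd [0.023 0.007 0.03 ]
t 31.68 q [-15.   6.   6.  90.  -0. 151.] pos [ 0.5454 -0.1439  0.1807] rot [-1.7998e+02  4.0000e-02  1.4250e+01]
travel(mm, present axes) [   0.6 -291.4    0.8] after-turn axes [290.2 -26.1   0.7] twist [-1.000e-03  0.000e+00 -1.479e+00]
```

```bash
python3 -m crank '[{"gripper":10,"travel":[0,-12,0],"twist":[0,0,0]},{"gripper":10,"travel":[0.1,-24,0],"twist":[0,0,0]},{"gripper":10,"travel":[0.1,-30,0],"twist":[0,0,0]},{"gripper":10,"travel":[0.1,-30,0],"twist":[0,0,0]},{"gripper":10,"travel":[0.1,-30,0],"twist":[0,0,0]},{"gripper":10,"travel":[0.1,-30,0],"twist":[0,0,0]},{"gripper":10,"travel":[0.1,-30,0],"twist":[0,0,0]},{"gripper":10,"travel":[0,-30,0],"twist":[0,0,0]},{"gripper":10,"travel":[0,-30,0],"twist":[0,0,0]},{"gripper":10,"travel":[0,-25,0],"twist":[0,0,0]},{"gripper":10,"travel":[0,-14,0],"twist":[0,0,0]},{"gripper":10,"travel":[0,-6.4,0],"twist":[0,0,0]}]'
python3 -m crank '[{"gripper":10,"travel":[0,0,0],"twist":[0,0,-0.185]},{"gripper":10,"travel":[0,0,0],"twist":[0,0,-0.185]},{"gripper":10,"travel":[0,0,0],"twist":[0,0,-0.185]},{"gripper":10,"travel":[0,0,0],"twist":[0,0,-0.185]},{"gripper":10,"travel":[0,0,0],"twist":[0,0,-0.185]},{"gripper":10,"travel":[0,0,0],"twist":[0,0,-0.185]},{"gripper":10,"travel":[0,0,0],"twist":[0,0,-0.185]},{"gripper":10,"travel":[0,0,0],"twist":[0,0,-0.184]},{"gripper":10,"travel":[0,0,0],"twist":[0,0,0]}]'
python3 -c "
from h import *
go([.4742,.1385,.1765],99.1)"
```

```text
time: 33.17
ee_pos: [0.4766, 0.1298, 0.1813]
tcp_rot: [-179.6, 0.0, 15.1]
wrist_force: [-0.4, -0.8, -0.7]
opening: 0.0151
grasp_force: 31.3
time: 34.3
ee_pos: [0.477, 0.1288, 0.1813]
tcp_rot: [-180.0, -0.4, 99.6]
wrist_force: [-0.8, -0.4, -1.0]
opening: 0.0144
grasp_force: 31.3
t 34.30 q [15. -3. -4. 89.  0. 95.] pos [0.477  0.1288 0.1813] rot [-179.96   -0.4    99.62]
travel(mm, present axes) [10.  -1.1  4.9] after-turn axes [10.  -1.2  4.8] twist [-0.001 -0.007  0.009]
```

```bash
python3 -m crank '[{"gripper":10,"travel":[5,-0.6,2.4],"twist":[0,-0.007,0.009]},{"gripper":10,"travel":[5,-0.5,2.4],"twist":[0,0,0]},{"gripper":10,"travel":[0,0,0],"twist":[0,0,0]},{"gripper":10,"travel":[0,0,0],"twist":[0,0,0]}]'
python3 - <<'E'
from h import *
A=np.mean([bot.camera("scene").astype(float) for _ in range(4)],0);B=np.load("lift.npy")
T=np.mean([bot.camera("top").astype(float) for _ in range(6)],0); print(T[246:254,357:366,0].round().astype(int))
def cen(A):
    r=[]
    for v in range(167,179):
        d=A[v,370:386].max(1)-A[v,370:386].min(1); d=d.max()-d; w=np.clip(d-.3*d.max(),0,None); r.append((w*np.arange(370,386)).sum()/w.sum())
    return np.array(r)
print((cen(A)-cen(B)).round(2))
a=np.hstack([B[140:190,350:400],A[140:190,350:400]])[...,::-1]
cv2.imwrite("pics/cmp.png",cv2.resize(a,None,fx=8,fy=8,interpolation=cv2.INTER_CUBIC).clip(0,255).astype(np.uint8))
go([.4742,.1385,.0722],99.1)
E
```

```text
time: 34.8
ee_pos: [0.4741, 0.1392, 0.1765]
tcp_rot: [-180.0, 0.0, 99.2]
wrist_force: [0.1, 0.6, -0.2]
opening: 0.0145
grasp_force: 31.3Traceback (most recent call last):
  File "<stdin>", line 3, in <module>
ValueError: 200 camera calls are used up
```

No camera calls are left, so I'll reinsert by pose, using the same TCP as at the grasp, and by force.

```bash
python3 -m crank '[{"gripper":10,"travel":[-0.6,0,15],"twist":[0,0,0]},{"gripper":10,"travel":[0,0,20],"twist":[0,0,0]},{"gripper":10,"travel":[0,0,12],"twist":[0,0,0]},{"gripper":10,"travel":[0,0,5],"twist":[0,0,0]},{"gripper":10,"travel":[0,0,0],"twist":[0,0,0]}]'
python3 -m crank '[{"gripper":10,"travel":[0,0,2],"twist":[0,0,0]},{"gripper":10,"travel":[0,0,2],"twist":[0,0,0]},{"gripper":10,"travel":[0,0,2],"twist":[0,0,0]},{"gripper":10,"travel":[0,0,0],"twist":[0,0,0]}]'
```

```text
time: 35.62
ee_pos: [0.4741, 0.1385, 0.1245]
tcp_rot: [-179.9, -0.0, 99.2]
wrist_force: [-0.3, -0.5, -0.1]
opening: 0.014
grasp_force: 31.3
time: 36.12
ee_pos: [0.4741, 0.1385, 0.1184]
tcp_rot: [-179.9, -0.0, 99.2]
wrist_force: [-0.3, 0.4, -0.7]
opening: 0.0143
grasp_force: 31.3
```

```bash
python3 -m crank '[{"gripper":10,"travel":[0,0,5],"twist":[0,0,0]},{"gripper":10,"travel":[0,0,5],"twist":[0,0,0]},{"gripper":10,"travel":[0,0,5],"twist":[0,0,0]},{"gripper":10,"travel":[0,0,0],"twist":[0,0,0]}]'
python3 -m crank '[{"gripper":10,"travel":[0,0,6],"twist":[0,0,0]},{"gripper":10,"travel":[0,0,6],"twist":[0,0,0]},{"gripper":10,"travel":[0,0,6],"twist":[0,0,0]},{"gripper":10,"travel":[0,0,5],"twist":[0,0,0]},{"gripper":10,"travel":[0,0,3],"twist":[0,0,0]},{"gripper":10,"travel":[0,0,2],"twist":[0,0,0]},{"gripper":10,"travel":[0,0,0],"twist":[0,0,0]}]'
```

```text
time: 36.62
ee_pos: [0.4739, 0.1385, 0.103]
tcp_rot: [-179.9, 0.0, 99.2]
wrist_force: [0.5, 0.3, -0.7]
opening: 0.0145
grasp_force: 31.3
time: 37.5
ee_pos: [0.4741, 0.1385, 0.0755]
tcp_rot: [-180.0, -0.0, 99.2]
wrist_force: [0.2, -0.0, -0.3]
opening: 0.0144
grasp_force: 31.3
```

```bash
python3 -m crank '[{"gripper":10,"travel":[0,0,1.2],"twist":[0,0,0]},{"gripper":10,"travel":[0,0,1],"twist":[0,0,0]},{"gripper":10,"travel":[0,0,0],"twist":[0,0,0]}]'
python3 -m crank '[{"gripper":10,"travel":[0,0,0.6],"twist":[0,0,0]},{"gripper":10,"travel":[0,0,0],"twist":[0,0,0]}]'
python3 -m crank '[{"gripper":10,"travel":[0,0,0.6],"twist":[0,0,0]},{"gripper":10,"travel":[0,0,0],"twist":[0,0,0]}]'
```

```text
time: 37.88
ee_pos: [0.4741, 0.1385, 0.0733]
tcp_rot: [-180.0, -0.0, 99.2]
wrist_force: [0.2, -0.2, -0.4]
opening: 0.0145
grasp_force: 31.3
time: 38.12
ee_pos: [0.4741, 0.1386, 0.0728]
tcp_rot: [-180.0, -0.0, 99.2]
wrist_force: [-0.1, -0.9, -0.9]
opening: 0.0147
grasp_force: 31.3
time: 38.38
ee_pos: [0.4742, 0.1385, 0.0722]
tcp_rot: [-180.0, -0.0, 99.2]
wrist_force: [0.4, -0.6, -0.0]
opening: 0.0146
grasp_force: 31.5
```

```bash
python3 -m crank '[{"gripper":10,"travel":[0,0,0.3],"twist":[0,0,0]},{"gripper":20,"travel":[0,0,0],"twist":[0,0,0]},{"gripper":20,"travel":[0,0,0],"twist":[0,0,0]},{"gripper":45,"travel":[0,0,0],"twist":[0,0,0]},{"gripper":45,"travel":[0,0,0],"twist":[0,0,0]},{"gripper":45,"travel":[0,0,0],"twist":[0,0,0]}]'
python3 -m crank '[{"gripper":45,"travel":[0,0,-10],"twist":[0,0,0]},{"gripper":45,"travel":[0,0,-25],"twist":[0,0,0]},{"gripper":45,"travel":[0,0,-35],"twist":[0,0,0]},{"gripper":45,"travel":[0,0,-40],"twist":[0,0,0]},{"gripper":45,"travel":[0,0,-25],"twist":[0,0,0]},{"gripper":45,"travel":[0,0,-10],"twist":[0,0,0]},{"gripper":45,"travel":[0,0,0],"twist":[0,0,0]},{"gripper":45,"travel":[0,0,0],"twist":[0,0,0]},{"gripper":45,"travel":[0,0,0],"twist":[0,0,0]}]'
python3 -c "
from h import *
o=bot.get_obs();print(o['wrist_force'],o['qd'].round(2));print(bot.job_done())"
```

```text
time: 39.12
ee_pos: [0.4741, 0.1385, 0.0718]
tcp_rot: [-180.0, -0.0, 99.2]
wrist_force: [-0.6, -0.8, -0.2]
opening: 0.0448
grasp_force: 0.0
time: 40.25
ee_pos: [0.4739, 0.1384, 0.2158]
tcp_rot: [-179.9, 0.0, 99.2]
wrist_force: [0.3, 0.8, -0.9]
opening: 0.0448
grasp_force: 0.0
[ 0.28652838  0.77141056 -0.87953198] [ 0.01 -0.08  0.41  0.08  0.07 -0.02]
the job is handed in; nothing more can be done
None
```

I turned the trimmer clockwise until the twist rose to about 0.09 N m, which I took as its stop, then stood the tool back in its holder, let go and handed the job in at about 40 s. My camera calls ran out before the return, so both the stop and the tool's final placing are judged from force and arm-position readings only.

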